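Put the dialled movements under their dust covers

TASK

The two brass watch movements that already have their dials on must be kept from dust: lay the white-dial one in the large tray, in the free half beside the steel casing ring it belongs to, and the blue-dial one in the middle of the empty small tray, both dial up. Then close each tray with the clear dust cover that fits it, sitting flat and fully down over the tray's raised floor, without pressing a cover on a movement. Leave the casing ring in its half of the tray, and leave the bare brass movement without a dial, the loupe and the parts tin where they stand.

Things in the scene. Friction and masses are not known exactly. Their poses are not given: they have to be found in the camera images.
- white_movement_centre (a point): Watch movement with a white dial and black hour bars: brass disc, 31 mm across, 10 mm high, lying flat with its dial up on the bench at the start; grip it across its round rim. This point is its centre axis, 4.5 mm above its underside; z points up out of the face.
- blue_movement_centre (a point): Watch movement with a dark blue dial and white hour dots: brass disc, 30 mm across, 10 mm high, lying flat with its dial up on the bench at the start; grip it across its round rim. This point is its centre axis, 4.5 mm above its underside; z points up out of the face.
- bare_movement_centre (a point): Bare movement without a dial, brass on top too, with a few small steel wheels and screws: disc, 29 mm across, 10 mm high, lying flat with its wheels up on the bench at the start; grip it across its round rim. This point is its centre axis, 4.5 mm above its underside; z points up out of the face. It stays where it is.
- case_ring_centre (a point): Steel casing ring, 43 mm across and 14 mm high, lying loose in the large tray on its half of the floor (about 22 mm along the tray's -x). This point is its centre, 7 mm above its underside. It stays there.
- large_tray: Large round dark-blue movement tray, fixed to the bench. Origin: centre of its underside, z up. Flange 122 mm across, top 5 mm above the bench; on it a raised round floor, 96 mm across, its grey felt 11 mm above the bench, with a lip 3 mm wide and 2 mm high round its edge. A rib along its y axis, 2 mm wide and high, halves the floor: the ring lies in the -x half; the middle of the free half is 22.5 mm along +x.
- small_tray: Small round dark-blue movement tray, empty, fixed to the bench. Origin: centre of its underside, z up. Flange 80 mm across, top 5 mm above the bench; on it a raised round floor, 56 mm across, its grey felt 11 mm above the bench, with a lip 3 mm wide and 2 mm high round its edge.
- large_cover_knob (a point): Clear plastic dust cover, open below, standing on the bench: 111 mm across outside, 105 inside, 40 mm high to its flat top (37 inside), white line round the foot, round black knob on top, 16 mm across, 46 to 56 mm above the foot. This point: middle of the knob, 50.5 mm above the foot, z up. Fits the large tray with 4.5 mm play, its foot then on the flange (this point 55.5 mm above the bench). About 110 g.
- small_cover_knob (a point): Clear plastic dust cover, open below, standing on the bench: 71 mm across outside, 65 inside, 40 mm high to its flat top (37 inside), white line round the foot, round black knob on top, 16 mm across, 46 to 56 mm above the foot. This point: middle of the knob, 50.5 mm above the foot, z up. Fits the small tray with 4.5 mm play, its foot then on the flange (this point 55.5 mm above the bench). About 60 g.
- loupe: Black eye loupe, 35 mm across, 34 mm high, standing on the bench behind the work; origin at the centre of its underside. It stays where it is. (To its left a fixed green lever press, 0.33 m high, stands round x 0.63, y 0.27: keep the arm clear of it.)
- parts_tin: Round white-metal parts tin, 50 mm across, 21 mm high, on the bench near its front edge; origin at the centre of its underside. It stays where it is.
Mind the look-alikes: they are no part of the job. Leave any green or turquoise look-alike of the part that bears case_ring_centre alone.

How it is judged:
At the end, for the whole second after the job is handed in: White-dial movement flat within 12 mm (x) and 20 mm (y) of the middle of the large tray's free half, ring still in its half (10 mm x, 20 mm y); blue-dial one flat within 12 mm of the small tray's centre; each cover over its tray within 8 mm, upright (3 deg), fully down (2.5 mm); all at rest (x of white_movement_centre in the frame of large_tray between 0.0105 and 0.0345 m and y of white_movement_centre in the frame of large_tray between -0.02 and 0.02 m and z of white_movement_centre in the frame of large_tray between 0.0125 and 0.0185 m and angle between each of white_movement_centre, blue_movement_centre's own z axis and vertical below 0.12 rad and horizontal distance between blue_movement_centre and small_tray below 0.012 m and z of blue_movement_centre in the frame of small_tray between 0.0125 and 0.0185 m and x of case_ring_centre in the frame of large_tray between -0.032 and -0.012 m and y of case_ring_centre in the frame of large_tray between -0.02 and 0.02 m and z of case_ring_centre in the frame of large_tray between 0.015 and 0.021 m and horizontal distance between large_cover_knob and large_tray below 0.008 m and z of large_cover_knob in the frame of large_tray between 0.053 and 0.058 m and angle between each of large_cover_knob, small_cover_knob's own z axis and vertical below 0.05 rad and horizontal distance between small_cover_knob and small_tray below 0.008 m and z of small_cover_knob in the frame of small_tray between 0.053 and 0.058 m and linear speed of each of white_movement, blue_movement, large_cover, small_cover, case_ring below 0.01 m/s); the robot touches nothing.
It fails at once if a dust cover is pressed or knocked hard against a movement (over 3 N) (contact force between any of large_cover, small_cover and white_movement above 3 N or contact force between any of large_cover, small_cover and blue_movement above 3 N).
It fails at once if a movement is tipped over (more than 45 degrees) (angle between any of white_movement_centre, blue_movement_centre's own z axis and vertical above 0.785 rad).
It fails at once if the bare movement, the loupe or the parts tin is shifted by more than 2 cm (distance of any of bare_movement_centre, loupe, parts_tin from where it was at the start of the episode above 0.02 m).
It also fails if it takes over 106 s, if anything falls off the work surface, if the arm or the gripper's body presses on something with over 40 N, if the wrist force passes 120 N, or if a joint passes its speed limit or range.

ROBOT

A 7-joint arm with a two-finger parallel gripper is mounted at the origin on a cart in front of the work surface, level with it; the furniture and walls round the work are solid. World frame = base frame: x ahead of the robot, y to its left, z up, the work surface at z = 0. Lengths are in m, angles in rad, forces in N, time in s.
With the tool pointing down it reaches from about 0.425 to 1.025 m from the base axis. Payload 9.4 kg.
Tool frame: the origin (TCP) lies between the finger pads; the fingertips stand 11 mm ahead of it and the grasp point (between the pads) lies 8 mm behind it (robot.tip_extent is the distance from the TCP to the fingertips, in m); z points along the fingers, x is the direction in which the jaws open and shut, and the axes are right-handed (so a half turn about z gives the same grasp; the last joint's range is limited). The gripper opens to 93 mm and grips with 3 to 60 N. Pads are 15 mm wide; open, the fingers measure 128 mm over their backs; the gripper's body (75 mm by 188 mm) begins 65 mm behind the grasp point.
Start: joints at [-1.4, 0.599, -0.003, 1.599, 0.002, 0.943, -0.08], TCP at [0.178, 0.703, 0.192] pointing down, gripper open.
Joint ranges: [-2.57, 2.57], [-0.35, 1.97], [-1.29, 1.29], [0.11, 2.56], [-1.05, 4.19], [0.11, 1.86], [-2.63, 2.63]. Speed limits (rad/s): [2.22, 2.22, 3.01, 3.01, 3.14, 3.14, 3.14].

INTERFACE

Orientations are given as a unit quaternion [x, y, z, w].
In Python, from cell import robot gives the robot as it stands.
- The arm moves only by the tool move_arm, never from a script. Its argument "steps" is a list of rows, each a list of 3 entries, a list of its own where there are three numbers: the finger opening in mm, from 0 to 93, then the shift along the tool's x, y, z in mm, then the turn, a rotation vector about the tool's x, y, z in rad. A call has exactly 5 rows; each row is the pose to reach, as a shift and turn from the pose commanded when the call began, along the tool's axes at that moment; what a row does not reach only later rows make up. A row lasts 1/8 s, in which the tool goes at most 62.5 mm and 10.7 degrees, less where a joint would pass 70% of its speed; a pose out of reach is approached as far as the arm can. A call with a gripper value outside its range is refused whole. The fingers move at their own pace and stop on an object; the grip force is fixed at half the most. Time passes only in rows, so rows that repeat a pose let the fingers close, or fill a call up. It gives the time, the measured TCP pose, the force and the opening at its end, in the units of the state.
- robot.state(): the state, without advancing time (a new reading comes with each control period).
- robot.grab_frame(name): name is "scene" or "top"; returns (picture, depth): 400x640x3 uint8, blue, green, red; 400x640 float32, m along the optical axis (not along the pixel's ray), 0 where there is no reading.
- robot.camera_params(name): a dict with "K" (3x3 intrinsics, pixels), "k1" (the pictures are not rectified: a ray, as slopes to the right and down, at radius r is drawn at 1 + k1 r^2 times it, then the intrinsics apply), "T" (4x4, takes a point from camera to world coordinates). Camera axes: x right, y down, z forward; pixel columns grow to the right and rows downward; lengths in m; the calibration is good to about 2 mm. A picture is of the moment at which its call begins. camera_params takes no time and is no camera call.
- robot.close_job(): hands the job in, once; it reports no verdict.
The state is a dict: "time_s": time; "joint_pos": joint angles; "qd": joint speeds; "tau": joint torques, N m; "position": TCP position; "eef_rot": TCP orientation; "wrist_force": force on the tool from outside, world axes, zero at the start; "torque": the same for the moment, N m; "grip_width": finger opening in m.
Only numpy, scipy, OpenCV 4.12 (cv2) and the standard library are available. Lean on these libraries where they do the work, as an engineer would, in place of code of your own. Each camera call takes 0.05 s, during which the arm holds its last target. There are 200 camera calls.

## Working session

There is one attempt and no reset: what is moved stays moved. The work goes in short steps, Python scripts to look and compute and a tool call to move; the robot and the scene stay as the last step left them, time stands still between calls to the robot, and variables do not carry over. Pictures are saved under pics/ and viewed, about 12 in all and at most 16, crops included, and the job is handed in when it is done.

Besides the shell and the picture viewer there is one more tool, called after ">>>" as name([rows], argument=value, ...), one row to a line, values as JSON. move_arm: Moves the arm, as the interface text tells. Its arguments: {"type":"object","properties":{"steps":{"type":"array"}},"required":["steps"]}

```bash
ls; mkdir -p pics; cat > h.py <<'E'
import numpy as np, cv2
from scipy.spatial.transform import Rotation as R
from cell import robot
def cast(cam,uv,z):
    "pixels -> world points on plane z"
    p=robot.camera_params(cam);K=np.array(p["K"]);T=np.array(p["T"])
    uv=np.atleast_2d(np.float64(uv)).reshape(-1,1,2)
    n=cv2.undistortPoints(uv,K,np.array([p["k1"],0,0,0.]))[:,0]
    d=np.c_[n,np.ones(len(n))]@T[:3,:3].T;o=T[:3,3]
    return o+d*((z-o[2])/d[:,2])[:,None]
def rel(p):
    "world point -> mm in tool axes from measured TCP"
    s=robot.state();return R.from_quat(s["eef_rot"]).inv().apply(np.array(p)-s["position"])*1000
E
python3 - <<'E'
from h import *
for c in("scene","top"):
    im,d=robot.grab_frame(c);cv2.imwrite(f"pics/{c}0.png",im);np.save(f"pics/{c}0.npy",d)
    p=robot.camera_params(c);print(c,np.round(p["K"],1).tolist(),p["k1"],np.round(p["T"],3).tolist())
s=robot.state();print(s["time_s"],s["position"],s["eef_rot"],s["wrist_force"],s["grip_width"]);print(R.from_quat(s["eef_rot"]).as_matrix().round(3))
E
```

```text
pics
scene [[425.1, 0.0, 320.9], [0.0, 425.1, 195.5], [0.0, 0.0, 1.0]] -0.09453593032677171 [[0.847, -0.284, 0.45, 0.061], [-0.531, -0.431, 0.729, -0.868], [-0.013, -0.857, -0.516, 0.634], [0.0, 0.0, 0.0, 1.0]]
top [[402.8, 0.0, 314.0], [0.0, 402.8, 198.3], [0.0, 0.0, 1.0]] -0.025194281083220436 [[0.02, -0.99, 0.139, 0.451], [-1.0, -0.017, 0.023, -0.052], [-0.021, -0.139, -0.99, 0.965], [0.0, 0.0, 0.0, 1.0]]
0.1 [0.17773102 0.70243724 0.19136169] [ 7.89047391e-01  6.14331975e-01 -4.67473430e-04  4.69417795e-04] [ 0.16408413  0.63468948 -0.0412686 ] 0.09304604796474468
[[ 0.245  0.969 -0.   ]
 [ 0.969 -0.245 -0.001]
 [-0.001  0.    -1.   ]]
```

View pics/scene0.png

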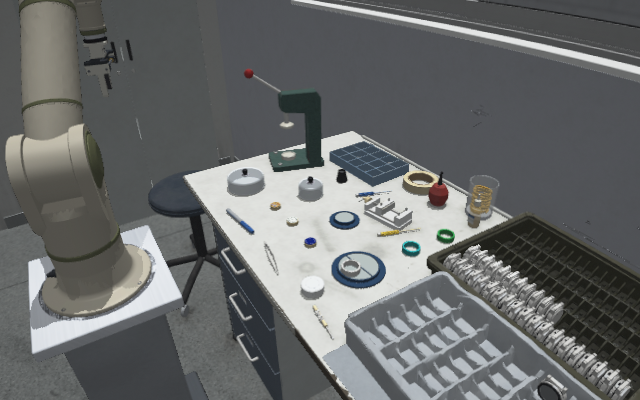

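View pics/top0.png

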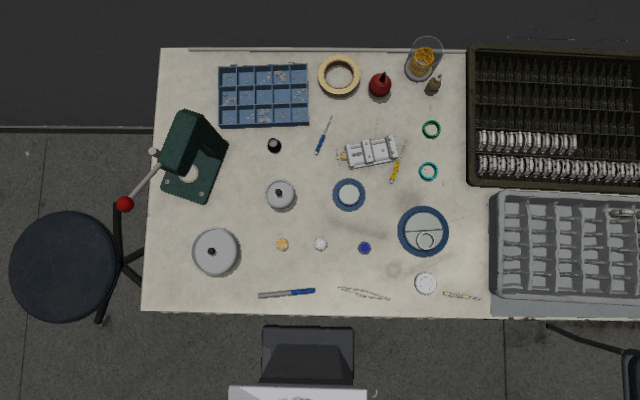

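The top view shows the blue dial at (364,248), white dial at (320,244) and bare brass at (282,244). The large tray with the steel ring is at (423,231), the small tray at (349,194), the large cover at (215,252) and the small cover at (280,195). Possible mix-ups are the bare movement (282,244), the white tin (426,283), and the turquoise (428,171) and green (431,129) rings. Next come measurements and one close crop.

```bash
python3 - <<'E'
from h import *
im=cv2.imread("pics/top0.png");d=np.load("pics/top0.npy");sc=cv2.imread("pics/scene0.png");ds=np.load("pics/scene0.npy")
a=cv2.resize(im[170:290,180:460],None,fx=2.8,fy=2.8,interpolation=cv2.INTER_CUBIC)[:, :784]
b=cv2.resize(sc[160:300,215:405],None,fx=1.8,fy=1.8,interpolation=cv2.INTER_CUBIC)
c=np.zeros((a.shape[0]+b.shape[0],800,3),np.uint8);c[:a.shape[0],:a.shape[1]]=a;c[a.shape[0]:,:b.shape[1]]=b
cv2.imwrite("pics/c1.png",c)
# depth heights at pixels
def W(cam,D,u,v):
    p=robot.camera_params(cam);n=cv2.undistortPoints(np.float64([[[u,v]]]),np.array(p["K"]),np.array([p["k1"],0,0,0.]))[0,0]
    z=np.median(D[v-1:v+2,u-1:u+2]);T=np.array(p["T"]);return (T@[n[0]*z,n[1]*z,z,1])[:3].round(4)
for n,u,v in [("white",320,244),("blue",364,248),("bare",282,244),("Lfelt",410,225),("sfelt",349,194),("ring",426,240),("Lknob",211,252),("Sknob",281,194),("bench",340,270)]: print(n,W("top",d,u,v))
for n,u,v in [("white",292,221),("blue",310,242),("bare",275,206),("sfelt",344,217),("Lknob",245,172),("Sknob",310,180)]: print(n,W("scene",ds,u,v))
E
```

```text
white [ 0.4766 -0.0463  0.0094]
blue [ 0.4692 -0.1498  0.01  ]
bare [0.4749 0.0434 0.0103]
Lfelt [ 0.5252 -0.2581  0.0107]
sfelt [ 0.5965 -0.1134  0.0127]
ring [ 0.4905 -0.2951  0.0111]
Lknob [0.4526 0.1988 0.0554]
Sknob [0.5885 0.0455 0.0483]
bench [ 4.168e-01 -9.450e-02 -4.000e-04]
white [ 0.474  -0.0541  0.0103]
blue [ 0.4673 -0.1562  0.0102]
bare [0.4703 0.0361 0.0096]
sfelt [ 0.5968 -0.1132  0.0109]
Lknob [0.4526 0.1905 0.0523]
Sknob [0.5886 0.0447 0.0511]
```

View pics/c1.png

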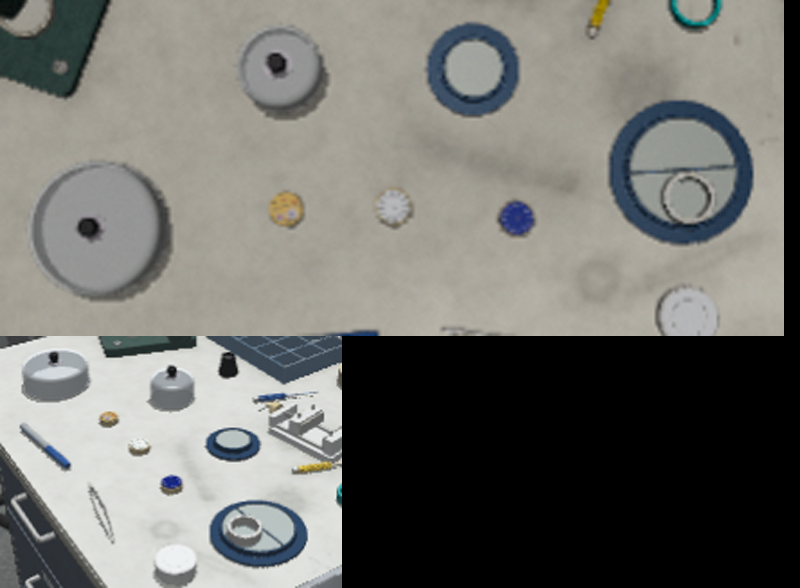

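Choice confirmed: white, blue and bare discs are distinct. Next, precise centres from both views.

```bash
cat > m.py <<'E'
from h import *
def comp(im,roi,fn):
    u0,v0,u1,v1=roi;k=4
    c=cv2.resize(im[v0:v1,u0:u1],None,fx=k,fy=k,interpolation=cv2.INTER_CUBIC)
    m=fn(c.astype(int),cv2.cvtColor(c,cv2.COLOR_BGR2HSV)).astype(np.uint8)
    n,l,s,_=cv2.connectedComponentsWithStats(m);i=1+np.argmax(s[1:,4])
    cs=max(cv2.findContours((l==i).astype(np.uint8),0,1)[0],key=cv2.contourArea)
    h=cv2.convexHull(cs);e=cv2.fitEllipse(h)
    f=lambda p:((np.array(p)+.5)/k-.5+[u0,v0])
    return f(e[0]),np.array(e[1])/k
blue=lambda c,h:(h[...,0]>100)&(h[...,0]<130)&(h[...,1]>130)
navy=lambda c,h:(h[...,0]>95)&(h[...,0]<125)&(h[...,1]>90)
dark=lambda c,h:h[...,2]<70
white=lambda c,h:(h[...,1]<25)&(h[...,2]>150)
E
python3 - <<'E'
from m import *
S={"top":[("blue",(352,236,376,260),blue,.01),("white",(306,230,334,258),white,.01),("Ltray",(390,198,456,262),navy,.005),("Stray",(326,172,372,216),navy,.005),("Lknob",(203,244,219,260),dark,.053),("Sknob",(272,186,288,202),dark,.053)],
"scene":[("blue",(300,233,320,252),blue,.01),("white",(280,213,304,230),white,.01),("Ltray",(326,246,392,292),navy,.005),("Stray",(324,206,366,232),navy,.005),("Lknob",(238,164,252,180),dark,.051),("Sknob",(303,173,318,187),dark,.051)]}
for c in S:
    im=cv2.imread(f"pics/{c}0.png")
    for n,r,f,z in S[c]:
        uv,ax=comp(im,r,f);print(c,n,uv.round(1),ax.round(1),cast(c,uv,z)[0].round(4))
im=cv2.imread("pics/top0.png")
print("px",im[244,320],im[262,330],im[240,300])
P=cast("top",[(180+632/2.8,170+172/2.8),(180+735/2.8,170+165/2.8)],.013);print("rib",P.round(4),np.degrees(np.arctan2(*(P[0]-P[1])[:2])))
print("ring",cast("top",[(180+688/2.8,170+198/2.8)],.025).round(4))
print("red",cast("top",[(125,204)],.33).round(3),cast("scene",[(249,74)],.33).round(3),"tin",cast("top",[(426,283)],.02).round(3),"loupe",cast("top",[(274,145)],.03).round(3))
E
```

```text
top blue [364.2 247.5] [10.4 10.7] [ 0.4704 -0.1503  0.01  ]Traceback (most recent call last):
  File "<stdin>", line 7, in <module>
  File "m.py", line 8, in comp
    h=cv2.convexHull(cs);e=cv2.fitEllipse(h)
                           ~~~~~~~~~~~~~~^^^
cv2.error: OpenCV(4.12.0) /io/opencv/modules/imgproc/src/shapedescr.cpp:361: error: (-201:Incorrect size of input array) There should be at least 5 points to fit the ellipse in function 'fitEllipseNoDirect'
```

```bash
cat > run.py <<'E'
from m import *
def differs(c,h):
    bg=np.median(c.reshape(-1,3),axis=0);d=c-bg;return np.abs(d-d.mean(-1,keepdims=True)).sum(-1)+np.maximum(0,d.mean(-1))*1.0>22
S={"top":[("blue",(352,236,376,260),blue,.01),("white",(306,230,334,258),differs,.01),("Ltray",(390,198,456,262),navy,.005),("Stray",(326,172,372,216),navy,.005),("Lknob",(203,244,219,260),dark,.053),("Sknob",(272,186,288,202),dark,.053)],
"scene":[("blue",(300,233,320,252),blue,.01),("white",(280,213,304,230),differs,.01),("Ltray",(326,246,392,292),navy,.005),("Stray",(324,206,366,232),navy,.005),("Lknob",(238,164,252,180),dark,.051),("Sknob",(303,173,318,187),dark,.051)]}
for c in S:
    im=cv2.imread(f"pics/{c}0.png")
    for n,r,f,z in S[c]:
        try:
            uv,ax=comp(im,r,f);print(c,n,uv.round(1),ax.round(1),cast(c,uv,z)[0].round(4))
        except Exception as e: print(c,n,"fail")
im=cv2.imread("pics/top0.png")
print("px",im[244,310:331:2].tolist())
P=cast("top",[(180+632/2.8,170+172/2.8),(180+735/2.8,170+165/2.8)],.013);print("rib",P.round(4))
print("ring",cast("top",[(180+688/2.8,170+198/2.8)],.025).round(4))
print("red",cast("top",[(125,204)],.33).round(3),cast("scene",[(249,74)],.33).round(3),"tin",cast("top",[(426,283)],.02).round(3),"loupe",cast("top",[(274,145)],.03).round(3))
E
python3 run.py
```

```text
top blue [364.2 247.5] [10.4 10.7] [ 0.4704 -0.1503  0.01  ]
top white [320.  243.1] [10.3 10.6] [ 0.4787 -0.0462  0.01  ]
top Ltray [422.8 230.9] [49.6 51.2] [ 0.5121 -0.2895  0.005 ]
top Stray [348.5 194.3] [31.7 31.8] [ 0.5969 -0.1127  0.005 ]
top Lknob [211.2 250.9] [6.9 7.5] [0.455  0.1991 0.053 ]
top Sknob [278.3 192.2] [6.4 7.5] [0.5918 0.0512 0.053 ]
scene blue [309.9 240.7] [ 6.4 10.3] [ 0.4699 -0.1513  0.01  ]
scene white [292.1 221.1] [ 8.4 11.1] [ 0.4743 -0.0543  0.01  ]
scene Ltray [358.2 269.2] [36.  53.7] [ 0.5095 -0.2947  0.005 ]
scene Stray [344.  219.5] [17.3 29.5] [ 0.5952 -0.1159  0.005 ]
scene Lknob [244.5 171.6] [4.7 5.8] [0.4532 0.1962 0.051 ]
scene Sknob [310.1 179.5] [4.8 6.2] [0.5904 0.0472 0.051 ]
px [[152, 162, 166], [150, 161, 165], [130, 145, 152], [145, 144, 145], [184, 182, 182], [166, 167, 168], [183, 181, 180], [177, 175, 175], [124, 134, 138], [148, 158, 162], [149, 159, 162]]
rib [[ 0.5097 -0.2473  0.013 ]
 [ 0.5171 -0.3338  0.013 ]]
ring [[ 0.4883 -0.2908  0.025 ]]
red [[0.526 0.267 0.33 ]] [[0.503 0.21  0.33 ]] tin [[ 0.392 -0.291  0.02 ]] loupe [[0.71  0.068 0.03 ]]
```

```bash
cat >> h.py <<'E'
def tri(a,b):
    "least squares point of top pixel a and scene pixel b; gap in mm"
    A=[];o=[]
    for c,uv in(("top",a),("scene",b)):
        p,q=cast(c,uv,0.)[0],cast(c,uv,.3)[0];d=(q-p)/np.linalg.norm(q-p);A.append(np.eye(3)-np.outer(d,d));o.append(p)
    x=np.linalg.solve(A[0]+A[1],A[0]@o[0]+A[1]@o[1]);return x.round(4),sum(np.linalg.norm(M@(x-p)) for M,p in zip(A,o))*1000
E
python3 - <<'E'
from h import *
for n,a,b in [("blue",(364.2,247.5),(309.9,240.7)),("white",(320,243.1),(292.1,221.1)),("Ltray",(422.8,230.9),(358.2,269.2)),("Stray",(348.5,194.3),(344,219.5)),("Lk",(211.2,250.9),(244.5,171.6)),("Sk",(278.3,192.2),(310.1,179.5)),("red",(125,204),(249,74)),("lever pivot/knob",(153,152),(280,92))]: print(n,*tri(a,b))
d=np.load("pics/top0.npy");print(d[204,125],d[152,153],d[130,180:215:6])
E
```

```text
blue [ 0.4705 -0.1504  0.0091] 0.10049747479803944
white [ 0.4787 -0.0461  0.0036] 0.559124500004347
Ltray [ 5.126e-01 -2.906e-01  5.000e-04] 0.34646630821782026
Stray [ 0.5973 -0.1128  0.0025] 0.07367649243317988
Lk [0.455  0.2005 0.0485] 0.2289790087333075
Sk [0.5928 0.0517 0.0481] 0.46143913643165113
red [0.5288 0.2762 0.3116] 1.7828873560359468
lever pivot/knob [0.6291 0.2694 0.2422] 12.372408145946041
0.65006113 0.75367296 [0.7416661  0.74120456 0.7424636  0.7678653  0.7956719  0.82701665]
```

```bash
python3 - <<'E'
from h import *
im=cv2.imread("pics/top0.png");d=np.load("pics/top0.npy")
# world points of press region above 0.1
p=robot.camera_params("top");K=np.array(p["K"]);T=np.array(p["T"])
v,u=np.mgrid[95:215,112:235];n=cv2.undistortPoints(np.float64(np.stack([u,v],-1)).reshape(-1,1,2),K,np.array([p["k1"],0,0,0.]))[:,0]
z=d[95:215,112:235].ravel();P=np.c_[n*z[:,None],z]@T[:3,:3].T+T[:3,3];P=P[z>0]
for lo,hi in[(.03,.1),(.1,.2),(.2,.28),(.28,.5)]:
    q=P[(P[:,2]>lo)&(P[:,2]<hi)]
    if len(q):print(lo,len(q),q[:,:2].min(0).round(3),q[:,:2].max(0).round(3))
q=P[(P[:,2]>.28)];i=np.argsort(q[:,0])[:6];print(q[i].round(3));i=np.argsort(q[:,1])[:4];print(q[i].round(3))
E
```

```text
0.03 345 [0.616 0.166] [0.834 0.289]
0.1 439 [0.606 0.179] [0.712 0.278]
0.2 2327 [0.57  0.179] [0.724 0.28 ]
0.28 362 [0.514 0.257] [0.578 0.289]
[[0.514 0.273 0.313]
 [0.514 0.277 0.313]
 [0.515 0.275 0.313]
 [0.515 0.272 0.311]
 [0.515 0.277 0.32 ]
 [0.515 0.275 0.319]]
[[0.576 0.257 0.28 ]
 [0.578 0.257 0.28 ]
 [0.571 0.257 0.283]
 [0.574 0.258 0.282]]
```

>>> move_arm([
  [93,[-57,19,-12],[0,0,-0.05]],
  [93,[-114,38,-24],[0,0,-0.1]],
  [93,[-172,57,-36],[0,0,-0.15]],
  [93,[-230,76,-48],[0,0,-0.2]],
  [93,[-287,95,-60],[0,0,-0.248]],
])

```text
time_s: 0.72
position: [0.1995, 0.3991, 0.2522]
eef_rot: [0.706, 0.708, -0.0, 0.0]
wrist_force: [0.5, -0.3, -0.3]
grip_width: 0.0928
```

>>> move_arm([
  [93,[-35,50,0],[0,0,0]],
  [93,[-65,98,0],[0,0,0]],
  [93,[-105,135,0],[0,0,0]],
  [93,[-155,170,0],[0,0,0]],
  [93,[-205,205,0],[0,0,0]],
])

```text
time_s: 1.35
position: [0.4054, 0.1947, 0.2521]
eef_rot: [0.707, 0.707, 0.0, 0.0]
wrist_force: [0.4, 1.0, -0.4]
grip_width: 0.0928
```

>>> move_arm([
  [93,[-50,25,0],[0,0,0]],
  [93,[-105,45,0],[0,0,0]],
  [93,[-160,60,25],[0,0,0]],
  [93,[-210,67,50],[0,0,0]],
  [93,[-240,74,80],[0,0,0]],
])

```text
time_s: 1.98
position: [0.4787, -0.0462, 0.1716]
eef_rot: [0.708, 0.706, 0.0, 0.0]
wrist_force: [0.3, 0.7, -0.1]
grip_width: 0.0927
```

>>> move_arm([
  [60,[0,0,40],[0,0,0]],
  [60,[0,0,80],[0,0,0]],
  [60,[0,0,115],[0,0,0]],
  [60,[0,0,125],[0,0,0]],
  [60,[0,0,125],[0,0,0]],
])

```text
time_s: 2.6
position: [0.4784, -0.0437, 0.047]
eef_rot: [0.707, 0.707, -0.0, -0.0]
wrist_force: [0.1, -0.1, 0.2]
grip_width: 0.0605
```

```bash
python3 - <<'E'
from h import *
a,_=robot.grab_frame("top");b,_=robot.grab_frame("scene")
a=cv2.resize(a[205:285,280:380],None,fx=4,fy=4,interpolation=cv2.INTER_CUBIC);b=cv2.resize(b[180:260,250:350],None,fx=4,fy=4,interpolation=cv2.INTER_CUBIC)
cv2.imwrite("pics/g1.png",np.hstack([a,b]));print(robot.state()["position"])
E
```

```text
[ 0.47922486 -0.04364419  0.04810292]
```

View pics/g1.png

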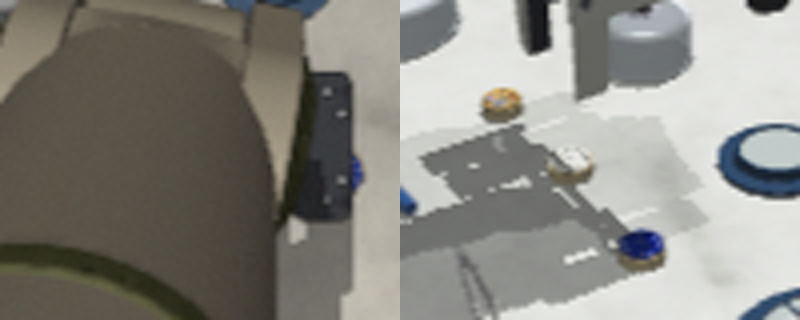

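The scene crop shows the open fingers above the white movement, about (291,199) at tip level, with the disc at (292,221). The top view is blocked by the arm. A quick bias check follows.

```bash
python3 - <<'E'
from h import *
s=robot.state();t=s["position"]
p=robot.camera_params("scene");T=np.linalg.inv(p["T"])
for dy in(-.030,-.048,.030,.048):
  for dx in(-.0075,.0075):
    q=(T@[t[0]+dx,t[1]+dy,t[2]-.011,1])[:3];r=q[:2]/q[2];r=r*(1+p["k1"]*(r@r));K=p["K"]
    u=K[0][0]*r[0]+K[0][2];v=K[1][1]*r[1]+K[1][2];print(dx,dy,round(u,1),round(v,1),"crop",round((u-250)*4+400),round((v-180)*4))
E
```

```text
-0.0075 -0.03 294.4 216.2 crop 578 145
0.0075 -0.03 299.6 214.4 crop 598 138
-0.0075 -0.048 297.9 219.6 crop 592 158
0.0075 -0.048 303.1 217.7 crop 613 151
-0.0075 0.03 283.3 205.5 crop 533 102
0.0075 0.03 288.4 203.9 crop 553 95
-0.0075 0.048 280.2 202.5 crop 521 90
0.0075 0.048 285.2 200.9 crop 541 83
```

```bash
python3 - <<'E'
from h import *
print(robot.tip_extent,robot.state()["position"],robot.state()["time_s"])
b,d=robot.grab_frame("scene")
p=robot.camera_params("scene");K=np.array(p["K"]);T=np.array(p["T"])
for u in(284,285,286,287,294,295,296,297,298,299):
  for v in range(186,214,3):
    n=cv2.undistortPoints(np.float64([[[u,v]]]),K,np.array([p["k1"],0,0,0.]))[0,0];z=d[v,u];w=(T@[n[0]*z,n[1]*z,z,1])[:3]
    if z and w[2]>.025:print(u,v,w.round(3))
cv2.imwrite("pics/g2.png",cv2.resize(b[110:250,220:360],None,fx=4,fy=4,interpolation=cv2.INTER_CUBIC))
E
```

```text
0.011 [ 0.47922486 -0.04364419  0.04810292] 2.7
284 186 [ 0.478 -0.013  0.094]
284 189 [ 0.476 -0.015  0.087]
284 192 [ 0.477 -0.012  0.076]
285 186 [ 0.482 -0.01   0.091]
285 189 [ 0.48  -0.013  0.085]
285 192 [ 0.478 -0.015  0.077]
286 186 [ 0.484 -0.012  0.092]
286 189 [ 0.483 -0.013  0.083]
286 192 [ 0.483 -0.012  0.074]
287 186 [ 0.486 -0.013  0.091]
287 189 [ 0.487 -0.011  0.081]
294 186 [ 0.446 -0.13   0.16 ]
294 189 [ 0.47  -0.083  0.122]
294 192 [ 0.468 -0.085  0.115]
294 195 [ 0.468 -0.084  0.106]
294 198 [ 0.468 -0.084  0.098]
294 201 [ 0.469 -0.081  0.087]
294 204 [ 0.467 -0.084  0.081]
295 186 [ 0.47  -0.088  0.132]
295 189 [ 0.469 -0.089  0.125]
295 192 [ 0.468 -0.09   0.117]
295 195 [ 0.471 -0.085  0.106]
295 198 [ 0.47  -0.085  0.097]
295 201 [ 0.47  -0.085  0.089]
295 204 [ 0.47  -0.083  0.079]
296 186 [ 0.472 -0.089  0.132]
296 189 [ 0.471 -0.091  0.125]
296 192 [ 0.472 -0.089  0.115]
296 195 [ 0.471 -0.09   0.108]
296 198 [ 0.473 -0.085  0.096]
296 201 [ 0.47  -0.089  0.091]
296 204 [ 0.475 -0.079  0.075]
297 186 [ 0.475 -0.089  0.131]
297 189 [ 0.474 -0.09   0.124]
297 192 [ 0.476 -0.087  0.113]
297 195 [ 0.474 -0.089  0.106]
297 198 [ 0.474 -0.088  0.098]
297 201 [ 0.475 -0.086  0.088]
298 186 [ 0.477 -0.09   0.131]
298 189 [ 0.478 -0.087  0.121]
298 192 [ 0.477 -0.088  0.113]
298 195 [ 0.477 -0.088  0.105]
298 198 [ 0.478 -0.085  0.095]
298 201 [ 0.476 -0.088  0.088]
299 186 [ 0.479 -0.092  0.132]
299 189 [ 0.48  -0.089  0.121]
299 192 [ 0.479 -0.091  0.114]
299 195 [ 0.479 -0.089  0.105]
299 198 [ 0.48  -0.086  0.095]
299 201 [ 0.478 -0.09   0.089]
```

View pics/g2.png

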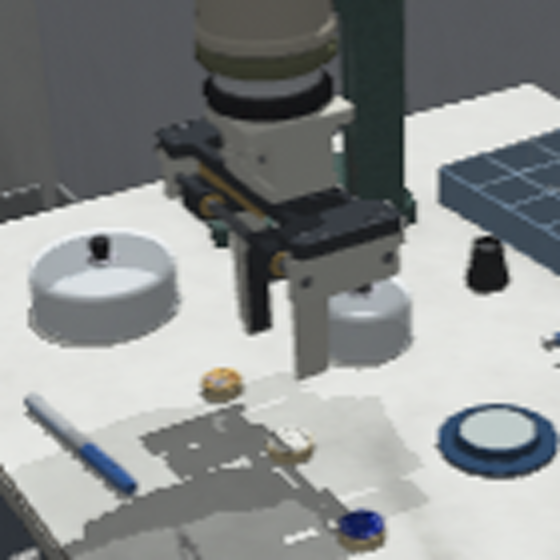

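```bash
python3 - <<'E'
from h import *
p=robot.camera_params("scene");K=np.array(p["K"]);T=np.array(p["T"])
def pts(d,sl):
    v,u=np.mgrid[sl];n=cv2.undistortPoints(np.float64(np.stack([u,v],-1)).reshape(-1,1,2),K,np.array([p["k1"],0,0,0.]))[:,0]
    z=d[sl].ravel();P=np.c_[n*z[:,None],z]@T[:3,:3].T+T[:3,3];return P[z>0]
d=np.load("pics/scene0.npy");P=pts(d,np.s_[20:110,80:150])
q=P[(P[:,2]<.35)&(P[:,2]>.1)&(P[:,0]<.4)&(P[:,0]>0)&(P[:,1]<.85)&(P[:,1]>.55)];i=np.argsort(q[:,2]);print(len(q));print(q[i[:12]].round(3))
b,d=robot.grab_frame("scene");P=pts(d,np.s_[120:225,260:330])
q=P[(P[:,2]<.25)&(P[:,2]>.02)&(abs(P[:,0]-.479)<.02)&(abs(P[:,1]+.044)<.08)];i=np.argsort(q[:,2]);print(q[i[:30:2]].round(3))
s=robot.state();print(s["position"],s["joint_pos"],s["time_s"])
E
```

```text
766
[[0.172 0.654 0.218]
 [0.192 0.751 0.219]
 [0.169 0.655 0.219]
 [0.166 0.657 0.219]
 [0.195 0.745 0.219]
 [0.188 0.749 0.22 ]
 [0.185 0.749 0.22 ]
 [0.199 0.752 0.221]
 [0.162 0.65  0.222]
 [0.196 0.75  0.222]
 [0.182 0.747 0.222]
 [0.159 0.651 0.222]]
[[ 0.47  -0.009  0.074]
 [ 0.477 -0.013  0.076]
 [ 0.481 -0.01   0.077]
 [ 0.47  -0.01   0.077]
 [ 0.483 -0.013  0.078]
 [ 0.478 -0.011  0.078]
 [ 0.484 -0.015  0.078]
 [ 0.486 -0.012  0.079]
 [ 0.47  -0.083  0.079]
 [ 0.468 -0.077  0.08 ]
 [ 0.483 -0.013  0.08 ]
 [ 0.484 -0.084  0.081]
 [ 0.471 -0.013  0.081]
 [ 0.468 -0.013  0.082]
 [ 0.472 -0.085  0.083]]
[ 0.47939295 -0.04357543  0.04831607] [-0.11324599  0.55704901  0.12211413  2.27774178 -0.20978196  0.31451141
  1.76126163] 2.8
```

The depth of both pictures puts the fingertips about 38 mm higher than the stated TCP minus 11 mm. I test this by descending to the nominal height and closing. Width will tell.

>>> move_arm([
  [60,[-2,0,12],[0,0,0]],
  [60,[-2,0,24],[0,0,0]],
  [60,[-2,0,33],[0,0,0]],
  [60,[-2,0,33],[0,0,0]],
  [60,[-2,0,33],[0,0,0]],
])

```text
time_s: 3.42
position: [0.4785, -0.0457, 0.014]
eef_rot: [0.707, 0.707, -0.0, -0.0]
wrist_force: [0.5, -0.7, -0.1]
grip_width: 0.0602
```

```bash
python3 - <<'E'
from h import *
b,_=robot.grab_frame("scene");s=robot.state();print(s["position"],s["wrist_force"])
cv2.imwrite("pics/g3.png",cv2.resize(b[150:250,240:340],None,fx=5,fy=5,interpolation=cv2.INTER_CUBIC))
E
```

```text
[ 0.47869831 -0.04566695  0.01420182] [ 0.33450453  0.24822743 -0.41824372]
```

View pics/g3.png

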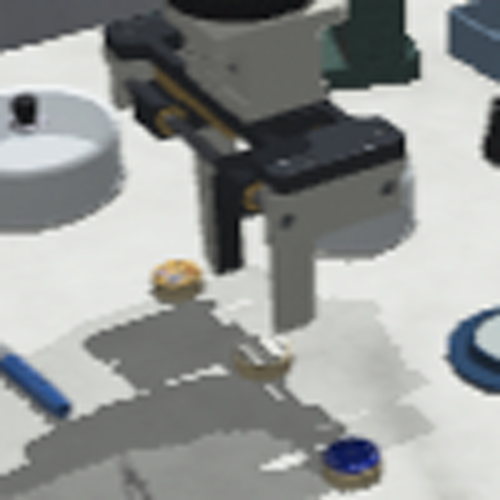

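The picture shows the right fingertip at (296,216), still well above the disc at (292,221). So the real tips sit about 38 mm above the stated tip height. I continue down in careful stages and watch the force.

>>> move_arm([
  [60,[0,0,7],[0,0,0]],
  [60,[0,0,14],[0,0,0]],
  [60,[0,0,20],[0,0,0]],
  [60,[0,0,24],[0,0,0]],
  [60,[0,0,24],[0,0,0]],
])

```text
time_s: 4.1
position: [0.4784, -0.0456, -0.0102]
eef_rot: [0.707, 0.707, -0.0, -0.0]
wrist_force: [0.3, 0.2, -0.6]
grip_width: 0.0598
```

```bash
cat > tip.py <<'E'
from h import *
def tips(sl=None):
    b,d=robot.grab_frame("scene");s=robot.state();t=np.array(s["position"])
    p=robot.camera_params("scene");K=np.array(p["K"]);T=np.array(p["T"])
    v,u=np.mgrid[0:400,0:640];n=cv2.undistortPoints(np.float64(np.stack([u,v],-1)).reshape(-1,1,2),K,np.array([p["k1"],0,0,0.]))[:,0]
    z=d.ravel();P=np.c_[n*z[:,None],z]@T[:3,:3].T+T[:3,3]
    k=(z>0)&(abs(P[:,0]-t[0])<.02)&(abs(P[:,1]-t[1])<.07)&(P[:,2]<.1)&(P[:,2]>t[2]+.018)&(P[:,2]>.013)
    q=P[k];print("tcp",t.round(4),"F",np.round(s["wrist_force"],1),"w",round(s["grip_width"],4))
    for n,m in(("left",q[:,1]>t[1]+.02),("right",q[:,1]<t[1]-.02)):
        a=q[m]
        if len(a): print(n,"z",np.percentile(a[:,2],3).round(4),"x",np.percentile(a[:,0],[3,97]).round(4),"y",np.percentile(a[:,1],[5,50,95]).round(4))
    return b
E
python3 - <<'E'
from tip import *
tips()
E
```

```text
tcp [ 0.4785 -0.0457 -0.01  ] F [ 0.1 -0.1 -0. ] w 0.0604
left z 0.0169 x [0.4671 0.4853] y [-0.0169 -0.0136 -0.0032]
right z 0.023 x [0.4673 0.4844] y [-0.0928 -0.0901 -0.0789]
```

>>> move_arm([
  [60,[0,1,5],[0,0,0]],
  [60,[0,1,9],[0,0,0]],
  [60,[0,1,12],[0,0,0]],
  [60,[0,1,13],[0,0,0]],
  [60,[0,1,13],[0,0,0]],
])

```text
time_s: 4.78
position: [0.4796, -0.0456, -0.0229]
eef_rot: [0.707, 0.707, -0.0, -0.0]
wrist_force: [0.7, 0.2, -1.0]
grip_width: 0.0602
```

>>> move_arm([
  [40,[0,0,0],[0,0,0]],
  [28,[0,0,0],[0,0,0]],
  [20,[0,0,0],[0,0,0]],
  [20,[0,0,0],[0,0,0]],
  [20,[0,0,0],[0,0,0]],
])

```text
time_s: 5.4
position: [0.4797, -0.0456, -0.0228]
eef_rot: [0.707, 0.707, 0.0, 0.0]
wrist_force: [0.1, -0.3, 1.6]
grip_width: 0.0296
```

```bash
python3 - <<'E'
from tip import *
b=tips();cv2.imwrite("pics/g4.png",cv2.resize(b[170:270,240:340],None,fx=5,fy=5,interpolation=cv2.INTER_CUBIC))
E
```

```text
tcp [ 0.4797 -0.0456 -0.0228] F [-0.4 -0.7  1.7] w 0.0294
left z 0.0141 x [0.4663 0.4712] y [-0.0247 -0.0207 -0.0158]
right z 0.0152 x [0.4688 0.4873] y [-0.077  -0.0745 -0.0671]
```

View pics/g4.png

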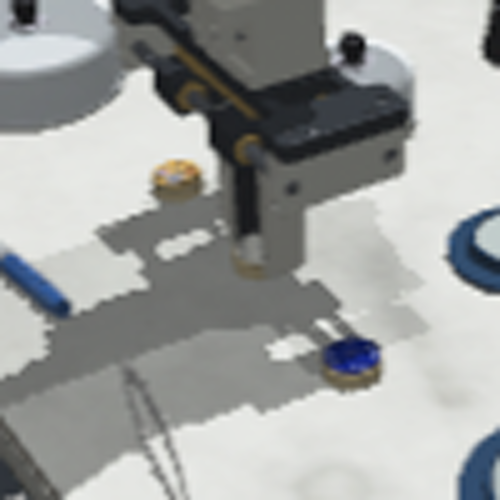

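The picture shows the white disc held between the fingers at about (290,222), with width 29.5 mm. Next I lift and move over the tray, then check.

>>> move_arm([
  [20,[0,0,-15],[0,0,0]],
  [20,[0,0,-40],[0,0,0]],
  [20,[0,0,-80],[0,0,0]],
  [20,[-30,5,-100],[0,0,0]],
  [20,[-60,10,-100],[0,0,0]],
])

```text
time_s: 6.08
position: [0.4907, -0.1061, 0.0799]
eef_rot: [0.707, 0.708, 0.001, 0.001]
wrist_force: [0.4, 0.3, -0.7]
grip_width: 0.0297
```

```bash
python3 - <<'E'
from tip import *
s=robot.state();print(s["position"],s["wrist_force"],s["grip_width"])
b,_=robot.grab_frame("scene");cv2.imwrite("pics/g5.png",cv2.resize(b[130:230,270:370],None,fx=5,fy=5,interpolation=cv2.INTER_CUBIC))
E
```

```text
[ 0.49073589 -0.10607597  0.07985361] [ 0.35722923  0.27642423 -0.66518793] 0.02969654139523354
```

View pics/g5.png

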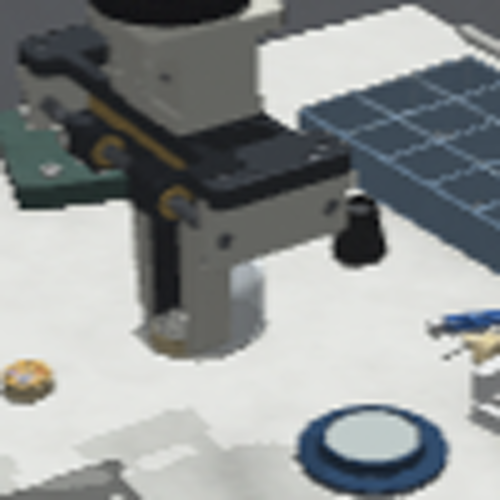

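>>> move_arm([
  [20,[-46,11,0],[0,0,0]],
  [20,[-92,22,0],[0,0,0]],
  [20,[-138,33,0],[0,0,0]],
  [20,[-185,44,0],[0,0,0]],
  [20,[-185,44,30],[0,0,0]],
])

```text
time_s: 6.75
position: [0.5351, -0.2961, 0.0495]
eef_rot: [0.709, 0.705, 0.0, 0.003]
wrist_force: [-1.3, 0.9, -0.8]
grip_width: 0.0298
```

>>> move_arm([
  [20,[0,0,20],[0,0,0]],
  [20,[0,0,35],[0,0,0]],
  [20,[0,0,42],[0,0,0]],
  [20,[0,0,42],[0,0,0]],
  [20,[0,0,42],[0,0,0]],
])

```text
time_s: 7.38
position: [0.5341, -0.2907, 0.0058]
eef_rot: [0.707, 0.707, 0.0, 0.0]
wrist_force: [-0.3, -0.6, -0.3]
grip_width: 0.0298
```

```bash
python3 - <<'E'
from tip import *
s=robot.state();print(s["position"],s["wrist_force"],s["grip_width"])
b,_=robot.grab_frame("scene");cv2.imwrite("pics/g6.png",cv2.resize(b[200:300,310:410],None,fx=5,fy=5,interpolation=cv2.INTER_CUBIC))
E
```

```text
[ 0.53407957 -0.29066886  0.00580611] [-0.30529316 -0.58697944 -0.25734367] 0.0297956773444873
```

View pics/g6.png

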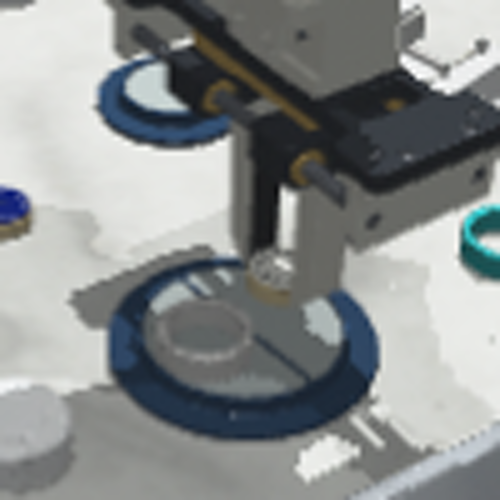

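The picture shows the white disc at about (367,256), hovering over the middle of the free half. The ring is clear at (351,266). Now I lower it.

>>> move_arm([
  [20,[0,1,6],[0,0,0]],
  [20,[0,1,11],[0,0,0]],
  [20,[0,1,14],[0,0,0]],
  [20,[0,1,16],[0,0,0]],
  [20,[0,1,17],[0,0,0]],
])

```text
time_s: 8.05
position: [0.5346, -0.2906, -0.0118]
eef_rot: [0.707, 0.707, -0.0, -0.0]
wrist_force: [-1.0, 2.0, 10.1]
grip_width: 0.0299
```

>>> move_arm([
  [20,[0,0,0],[0,0,0]],
  [38,[0,0,0],[0,0,0]],
  [46,[0,0,0],[0,0,0]],
  [46,[0,0,0],[0,0,0]],
  [46,[0,0,-8],[0,0,0]],
])

```text
time_s: 8.68
position: [0.5344, -0.2904, -0.0041]
eef_rot: [0.707, 0.707, -0.0, -0.0]
wrist_force: [-0.2, 0.0, -0.1]
grip_width: 0.0459
```

>>> move_arm([
  [46,[0,0,-40],[0,0,0]],
  [50,[10,-10,-85],[0,0,0]],
  [55,[50,-30,-85],[0,0,0]],
  [60,[100,-48,-85],[0,0,0]],
  [60,[139,-63,-60],[0,0,0]],
])

```text
time_s: 9.3
position: [0.4722, -0.1503, 0.0578]
eef_rot: [0.707, 0.707, 0.001, 0.002]
wrist_force: [0.8, 0.9, -0.8]
grip_width: 0.0597
```

```bash
python3 - <<'E'
from m import *
print(robot.state()["position"])
a,d=robot.grab_frame("top");b,ds=robot.grab_frame("scene");cv2.imwrite("pics/top1.png",a);np.save("pics/top1.npy",d)
k=cv2.resize(a[190:270,370:470],None,fx=4,fy=4,interpolation=cv2.INTER_CUBIC);k2=cv2.resize(b[225:305,310:410],None,fx=4,fy=4,interpolation=cv2.INTER_CUBIC)
cv2.imwrite("pics/g7.png",np.hstack([k,k2]))
try: uv,ax=comp(b,(298,231,322,254),blue);print("blue",uv,ax,cast("scene",uv,.01))
except Exception: print("blue hidden")
E
```

```text
[ 0.47223276 -0.15025468  0.05782956]
blue [309.98740768 240.65758419] [6.40992355 9.96551037] [[ 0.47020538 -0.15136856  0.01      ]]
```

View pics/g7.png

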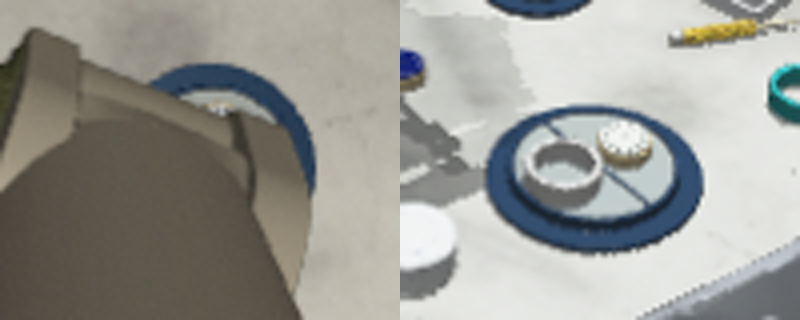

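White lies dial up in the free half at scene (366,260), with the ring beside it at (350,266). Now the blue one.

>>> move_arm([
  [60,[-1,-1,25],[0,0,0]],
  [60,[-1,-1,50],[0,0,0]],
  [60,[-1,-1,68],[0,0,0]],
  [60,[-1,-1,77],[0,0,0]],
  [60,[-1,-1,80],[0,0,0]],
])

```text
time_s: 10.02
position: [0.4709, -0.153, -0.0239]
eef_rot: [0.707, 0.707, -0.0, 0.0]
wrist_force: [-0.4, -0.1, 0.0]
grip_width: 0.0601
```

>>> move_arm([
  [40,[0,0,0],[0,0,0]],
  [28,[0,0,0],[0,0,0]],
  [20,[0,0,0],[0,0,0]],
  [20,[0,0,0],[0,0,0]],
  [20,[0,0,0],[0,0,0]],
])

```text
time_s: 10.65
position: [0.4709, -0.1526, -0.0235]
eef_rot: [0.707, 0.707, 0.0, 0.0]
wrist_force: [0.4, 0.5, 5.2]
grip_width: 0.0286
```

>>> move_arm([
  [20,[0,0,-10],[0,0,0]],
  [20,[0,0,-35],[0,0,0]],
  [20,[0,30,-65],[0,0,0]],
  [20,[18,75,-65],[0,0,0]],
  [20,[37,126,-50],[0,0,0]],
])

```text
time_s: 11.28
position: [0.5986, -0.1157, 0.0283]
eef_rot: [0.707, 0.707, 0.001, 0.001]
wrist_force: [-0.2, -0.2, 0.4]
grip_width: 0.029
```

```bash
python3 - <<'E'
from tip import *
s=robot.state();print(s["position"],s["wrist_force"],s["grip_width"])
b,_=robot.grab_frame("scene");cv2.imwrite("pics/g8.png",cv2.resize(b[150:250,295:395],None,fx=5,fy=5,interpolation=cv2.INTER_CUBIC))
E
```

```text
[ 0.59863928 -0.11573562  0.02829411] [-0.1537422  -0.15817873  0.40124674] 0.028967696537742206
```

View pics/g8.png

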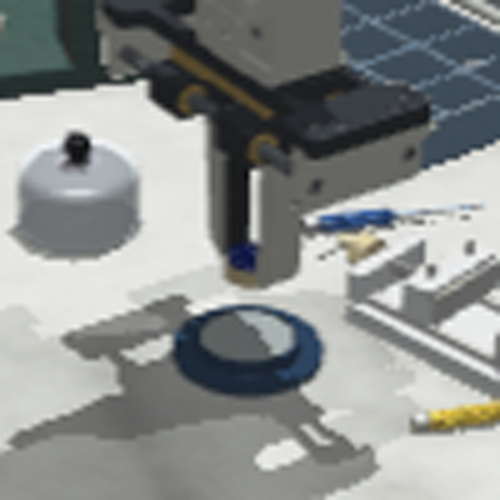

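The blue disc is held at scene (344,202), above the small tray at (344,219). Lowering it now.

>>> move_arm([
  [20,[1,1,12],[0,0,0]],
  [20,[1,1,25],[0,0,0]],
  [20,[1,1,33],[0,0,0]],
  [20,[1,1,37],[0,0,0]],
  [20,[1,1,39],[0,0,0]],
])

```text
time_s: 11.95
position: [0.5971, -0.1151, -0.0126]
eef_rot: [0.707, 0.707, -0.0, -0.0]
wrist_force: [-4.6, 0.0, 18.9]
grip_width: 0.0293
```

>>> move_arm([
  [20,[0,0,0],[0,0,0]],
  [38,[0,0,0],[0,0,0]],
  [44,[0,0,0],[0,0,0]],
  [44,[0,0,0],[0,0,0]],
  [44,[0,0,-8],[0,0,0]],
])

```text
time_s: 12.58
position: [0.5973, -0.1145, -0.005]
eef_rot: [0.707, 0.707, -0.0, -0.0]
wrist_force: [0.1, 0.5, -0.1]
grip_width: 0.0436
```

>>> move_arm([
  [44,[0,0,-40],[0,0,0]],
  [50,[20,0,-85],[0,0,0]],
  [50,[70,-2,-85],[0,0,0]],
  [50,[120,-4,-85],[0,0,0]],
  [50,[164,-5,-85],[0,0,0]],
])

```text
time_s: 13.2
position: [0.5926, 0.0514, 0.0809]
eef_rot: [0.707, 0.707, 0.001, 0.0]
wrist_force: [-0.4, -0.8, -0.3]
grip_width: 0.0498
```

```bash
python3 - <<'E'
from m import *
s=robot.state();print(s["position"],s["wrist_force"])
b,_=robot.grab_frame("scene");a,_=robot.grab_frame("top")
uv,ax=comp(b,(303,173,318,187),dark);print("Sknob",uv,ax,cast("scene",uv,.051))
for n,im,r in(("scene",b,(330,208,358,228)),("top",a,(338,184,360,205))):
  try: uv,ax=comp(im,r,lambda c,h:(h[...,0]>112)&(h[...,0]<130)&(h[...,1]>170));print(n,"blue",uv,ax,cast(n,uv,.021))
  except Exception as e: print(n,"none")
k=cv2.resize(b[130:250,280:400],None,fx=3.3,fy=3.3,interpolation=cv2.INTER_CUBIC);k2=cv2.resize(a[140:260,250:370],None,fx=3.3,fy=3.3,interpolation=cv2.INTER_CUBIC)
cv2.imwrite("pics/g9.png",np.hstack([k,k2]))
E
```

```text
[0.59257808 0.05137014 0.08094114] [-0.40091369 -0.75667779 -0.29575175]
Sknob [310.03802776 179.53594875] [4.7569313  6.31306314] [[0.59016994 0.04706308 0.051     ]]
scene blue [344.36184216 214.13416719] [4.49170351 6.52731848] [[ 0.59649237 -0.11507686  0.021     ]]
top blue [350.16079617 193.14798832] [7.26266527 7.7180233 ] [[ 0.59736069 -0.11557769  0.021     ]]
```

View pics/g9.png

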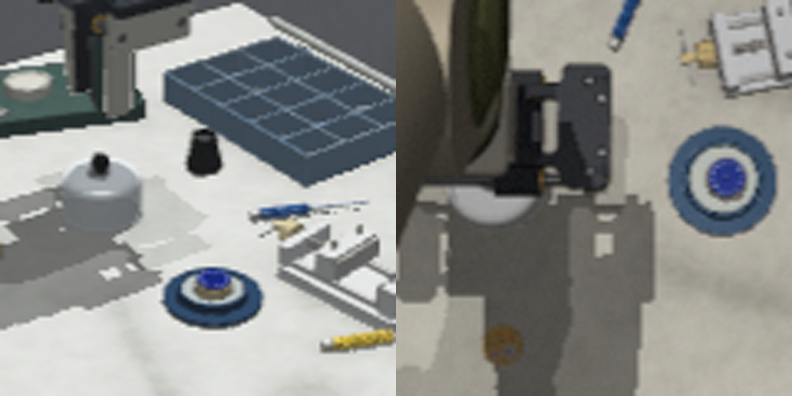

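Blue lies dial up and centred in the small tray at scene (344,214). Now down onto the small knob at scene (310,180).

>>> move_arm([
  [40,[-1,0,20],[0,0,0]],
  [40,[-1,0,40],[0,0,0]],
  [40,[-1,0,53],[0,0,0]],
  [40,[-1,0,60],[0,0,0]],
  [40,[-1,0,63],[0,0,0]],
])

```text
time_s: 13.92
position: [0.5927, 0.0481, 0.0171]
eef_rot: [0.707, 0.707, -0.0, 0.0]
wrist_force: [0.5, -0.4, -0.2]
grip_width: 0.0401
```

>>> move_arm([
  [25,[0,0,0],[0,0,0]],
  [14,[0,0,0],[0,0,0]],
  [8,[0,0,0],[0,0,0]],
  [8,[0,0,0],[0,0,0]],
  [8,[0,0,0],[0,0,0]],
])

```text
time_s: 14.55
position: [0.5929, 0.0486, 0.0175]
eef_rot: [0.707, 0.707, 0.0, 0.0]
wrist_force: [-0.5, 0.4, 4.7]
grip_width: 0.0148
```

>>> move_arm([
  [8,[0,0,-8],[0,0,0]],
  [8,[0,0,-30],[0,0,0]],
  [8,[0,0,-55],[0,0,0]],
  [8,[-30,2,-55],[0,0,0]],
  [8,[-60,4,-55],[0,0,0]],
])

```text
time_s: 15.18
position: [0.5968, -0.012, 0.0729]
eef_rot: [0.707, 0.708, 0.0, 0.0]
wrist_force: [-0.1, -0.7, -1.0]
grip_width: 0.0148
```

>>> move_arm([
  [8,[-30,0,0],[0,0,0]],
  [8,[-62,0,0],[0,0,0]],
  [8,[-90,0,0],[0,0,0]],
  [8,[-101,1,0],[0,0,0]],
  [8,[-101,1,5],[0,0,0]],
])

```text
time_s: 15.8
position: [0.5979, -0.1129, 0.0674]
eef_rot: [0.707, 0.707, 0.0, 0.0]
wrist_force: [0.1, -0.3, -0.4]
grip_width: 0.0143
```

```bash
python3 - <<'E'
from m import *
s=robot.state();print(s["position"],s["wrist_force"],s["grip_width"],s["eef_rot"])
b,_=robot.grab_frame("scene");a,_=robot.grab_frame("top")
k=cv2.resize(b[150:250,295:395],None,fx=4,fy=4,interpolation=cv2.INTER_CUBIC);k2=cv2.resize(a[145:245,300:400],None,fx=4,fy=4,interpolation=cv2.INTER_CUBIC)
cv2.imwrite("pics/g10.png",np.hstack([k,k2]))
E
```

```text
[ 0.59793065 -0.11291114  0.06736343] [ 0.05939978 -0.333247   -0.44175458] 0.014299505840881868 [7.07409076e-01 7.06804243e-01 2.72582721e-04 2.95647879e-04]
```

View pics/g10.png

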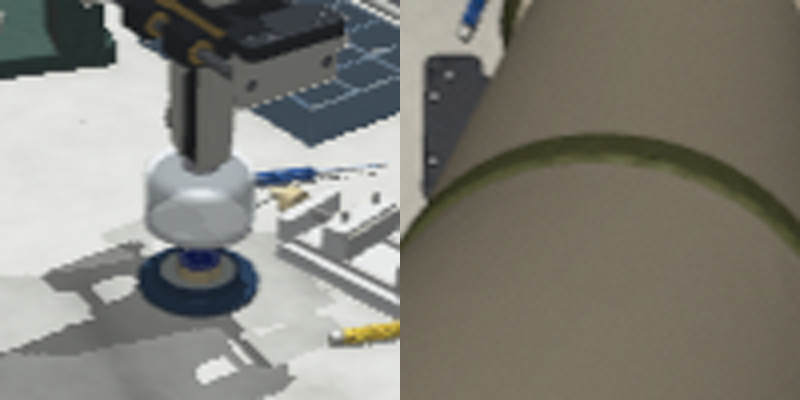

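```bash
python3 - <<'E'
from h import *
p=robot.camera_params("scene");T=np.array(p["T"]);rv,_=cv2.Rodrigues(np.linalg.inv(T)[:3,:3]);tv=np.linalg.inv(T)[:3,3]
q=cv2.projectPoints(np.array([[.597,-.113,.05],[.597,-.113,.005],[.607,-.113,.05],[.597,-.103,.05]]),rv,tv,np.array(p["K"]),np.array([p["k1"],0,0,0.]))[0][:,0];print(q,((q-[295,150])*4).round())
E
```

```text
[[344.24244306 204.30217854]
 [343.97117292 218.78524674]
 [347.42395709 203.16750951]
 [342.03660907 202.57884195]] [[197. 217.]
 [196. 275.]
 [210. 213.]
 [188. 210.]]
```

>>> move_arm([
  [8,[-1,0,12],[0,0,0]],
  [8,[-1,0,24],[0,0,0]],
  [8,[-1,0,33],[0,0,0]],
  [8,[-1,0,37],[0,0,0]],
  [8,[-1,0,39],[0,0,0]],
])

```text
time_s: 16.52
position: [0.5976, -0.1136, 0.0278]
eef_rot: [0.707, 0.707, -0.0, -0.0]
wrist_force: [-0.1, -0.8, -0.7]
grip_width: 0.0145
```

Foot is now at about 10 mm, already past the lip (13 mm) with no force.

>>> move_arm([
  [8,[0,0,2],[0,0,0]],
  [8,[0,0,4],[0,0,0]],
  [8,[0,0,5],[0,0,0]],
  [8,[0,0,5.5],[0,0,0]],
  [8,[0,0,5.5],[0,0,0]],
])

```text
time_s: 17.15
position: [0.5977, -0.1136, 0.0227]
eef_rot: [0.707, 0.707, 0.0, 0.0]
wrist_force: [-0.2, -0.4, -1.1]
grip_width: 0.0144
```

>>> move_arm([
  [16,[0,0,0],[0,0,0]],
  [30,[0,0,0],[0,0,0]],
  [40,[0,0,0],[0,0,0]],
  [40,[0,0,-8],[0,0,0]],
  [40,[0,0,-30],[0,0,0]],
])

```text
time_s: 17.77
position: [0.597, -0.1135, 0.0526]
eef_rot: [0.707, 0.707, -0.001, -0.001]
wrist_force: [0.1, 0.2, -0.2]
grip_width: 0.0399
```

>>> move_arm([
  [40,[10,-30,-35],[0,0,0]],
  [40,[55,-70,-35],[0,0,0]],
  [40,[100,-110,-35],[0,0,0]],
  [40,[155,-135,-35],[0,0,0]],
  [40,[215,-141,-35],[0,0,0]],
])

```text
time_s: 18.4
position: [0.4551, 0.1022, 0.0884]
eef_rot: [0.708, 0.707, 0.0, -0.0]
wrist_force: [1.8, 0.3, -0.3]
grip_width: 0.04
```

>>> move_arm([
  [40,[45,0,0],[0,0,0]],
  [40,[85,0,0],[0,0,0]],
  [40,[97,0,0],[0,0,0]],
  [40,[97,0,20],[0,0,0]],
  [40,[97,0,45],[0,0,0]],
])

```text
time_s: 19.02
position: [0.4571, 0.198, 0.0429]
eef_rot: [0.707, 0.707, 0.001, 0.0]
wrist_force: [-0.5, -0.0, -0.2]
grip_width: 0.0404
```

```bash
python3 - <<'E'
from m import *
s=robot.state();print(s["position"],s["wrist_force"],s["grip_width"])
a,d=robot.grab_frame("top");b,ds=robot.grab_frame("scene")
for n,im,r in(("scene",b,(334,190,355,207)),("top",a,(338,178,362,202))):
  for f in(lambda c,h:h[...,2]<60,):
    try: uv,ax=comp(im,r,f);print(n,"Sknob",uv,ax,cast(n,uv,.0555))
    except Exception: print(n,"none")
try: uv,ax=comp(b,(238,164,252,180),dark);print("Lknob scene",uv,ax,cast("scene",uv,.051))
except Exception: print("no")
k=cv2.resize(b[150:250,215:365],None,fx=4,fy=4,interpolation=cv2.INTER_CUBIC);k2=cv2.resize(a[170:220,325:375],None,fx=4,fy=4,interpolation=cv2.INTER_CUBIC)
k[:200,400:]=k2;cv2.imwrite("pics/g11.png",k)
E
```

```text
[0.45714782 0.1980038  0.04292659] [-0.45727111 -0.04949151 -0.15236181] 0.04040503248400525
scene Sknob [344.75990677 203.10088921] [4.97196865 7.01173925] [[ 0.59634852 -0.11610558  0.0555    ]]
top Sknob [350.26942635 190.85943127] [5.86057997 6.81089163] [[ 0.59730806 -0.11347618  0.0555    ]]
Lknob scene [244.34808064 171.81511688] [4.3933053  5.95085812] [[0.45227634 0.19499575 0.051     ]]
```

View pics/g11.png

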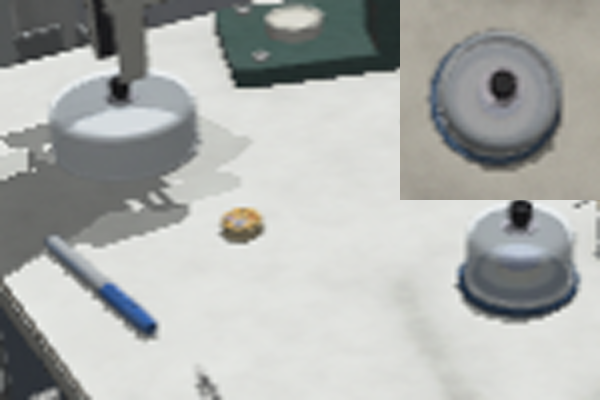

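The small cover sits flat with its knob at scene (345,203) and top (350,191), centred on the tray. Next I grasp the large knob.

>>> move_arm([
  [40,[0,-1,12],[0,0,0]],
  [40,[0,-1,20],[0,0,0]],
  [40,[0,-1,25.5],[0,0,0]],
  [40,[0,-1,25.5],[0,0,0]],
  [30,[0,-1,25.5],[0,0,0]],
])

```text
time_s: 19.75
position: [0.4557, 0.1984, 0.0173]
eef_rot: [0.707, 0.707, 0.0, 0.0]
wrist_force: [-0.1, 0.3, -0.3]
grip_width: 0.0338
```

>>> move_arm([
  [20,[0,0,0],[0,0,0]],
  [10,[0,0,0],[0,0,0]],
  [8,[0,0,0],[0,0,0]],
  [8,[0,0,0],[0,0,0]],
  [8,[0,0,0],[0,0,0]],
])

```text
time_s: 20.38
position: [0.4557, 0.1985, 0.0173]
eef_rot: [0.707, 0.707, 0.0, 0.0]
wrist_force: [-0.6, 1.6, 4.0]
grip_width: 0.0143
```

>>> move_arm([
  [8,[0,0,-6],[0,0,0]],
  [8,[0,0,-25],[0,0,0]],
  [8,[0,0,-55],[0,0,0]],
  [8,[-25,0,-65],[0,0,0]],
  [8,[-65,0,-65],[0,0,0]],
])

```text
time_s: 21.0
position: [0.4561, 0.1339, 0.0831]
eef_rot: [0.706, 0.708, 0.001, 0.0]
wrist_force: [0.4, -0.0, 0.1]
grip_width: 0.0149
```

>>> move_arm([
  [8,[-45,0,0],[0,0,0]],
  [8,[-90,0,0],[0,0,0]],
  [8,[-135,0,0],[0,0,0]],
  [8,[-180,0,0],[0,0,0]],
  [8,[-225,0,0],[0,0,0]],
])

```text
time_s: 21.62
position: [0.4553, -0.0932, 0.0823]
eef_rot: [0.707, 0.707, -0.0, -0.0]
wrist_force: [0.6, 0.0, -0.0]
grip_width: 0.0141
```

>>> move_arm([
  [8,[-45,0,0],[0,0,0]],
  [8,[-90,5,0],[0,0,0]],
  [8,[-135,20,0],[0,0,0]],
  [8,[-175,42,0],[0,0,0]],
  [8,[-199,56,0],[0,0,0]],
])

```text
time_s: 22.25
position: [0.5119, -0.2932, 0.0823]
eef_rot: [0.708, 0.706, -0.0, 0.0]
wrist_force: [-0.2, 1.6, -1.5]
grip_width: 0.0147
```

>>> move_arm([
  [8,[0,0,5],[0,0,0]],
  [8,[0,0,10],[0,0,0]],
  [8,[0,0,15],[0,0,0]],
  [8,[0,0,15],[0,0,0]],
  [8,[0,0,15],[0,0,0]],
])

```text
time_s: 22.88
position: [0.5117, -0.2902, 0.0672]
eef_rot: [0.707, 0.707, 0.0, -0.0]
wrist_force: [0.2, -0.2, -0.8]
grip_width: 0.0147
```

```bash
python3 - <<'E'
from m import *
s=robot.state();print(s["position"],s["wrist_force"],s["grip_width"])
b,_=robot.grab_frame("scene")
cv2.imwrite("pics/g12.png",cv2.resize(b[195:305,300:410],None,fx=5,fy=5,interpolation=cv2.INTER_CUBIC))
p=robot.camera_params("scene");T=np.array(p["T"]);rv,_=cv2.Rodrigues(np.linalg.inv(T)[:3,:3]);tv=np.linalg.inv(T)[:3,3]
z=s["position"][2]-.0173
t=np.linspace(0,2*np.pi,90)
for n,c,r,h in(("foot",(.512,-.291),.0555,z),("tray",(.512,-.291),.061,.005)):
    q=cv2.projectPoints(np.c_[c[0]+r*np.cos(t),c[1]+r*np.sin(t),0*t+h],rv,tv,np.array(p["K"]),np.array([p["k1"],0,0,0.]))[0][:,0];q=(q-[300,195])*5
    print(n,q.min(0).round(),q.max(0).round())
E
```

```text
[ 0.51172209 -0.29020071  0.06723164] [ 0.16922779 -0.24108963 -0.82702107] 0.014733757848805635
foot [167. 210.] [422. 370.]
tray [154. 279.] [427. 459.]
```

View pics/g12.png

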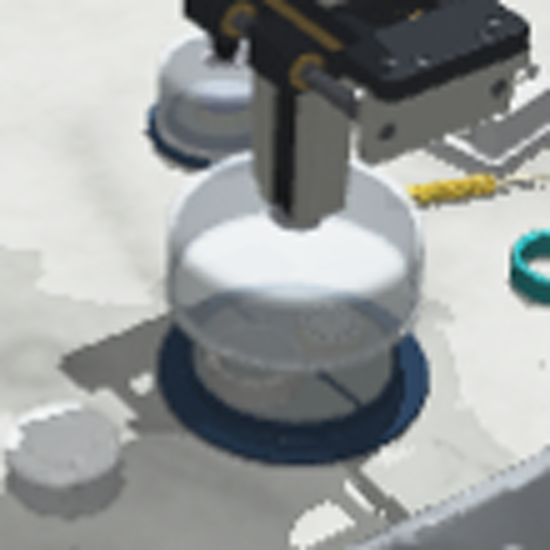

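Cover edges in the picture are at 166/425/370 and the tray's at 157/430/464. Relative to the prediction, the tray sits about 3–4 mm further towards −y, so I shift the cover by −2.5 mm and lower.

>>> move_arm([
  [8,[-2.5,-0.5,12],[0,0,0]],
  [8,[-2.5,-0.5,24],[0,0,0]],
  [8,[-2.5,-0.5,33],[0,0,0]],
  [8,[-2.5,-0.5,37],[0,0,0]],
  [8,[-2.5,-0.5,39],[0,0,0]],
])

```text
time_s: 23.55
position: [0.5111, -0.2931, 0.0278]
eef_rot: [0.707, 0.707, -0.0, -0.0]
wrist_force: [-0.3, 0.0, -0.7]
grip_width: 0.0145
```

Past the lip with no force. Final lowering and release.

>>> move_arm([
  [8,[0,0,2],[0,0,0]],
  [8,[0,0,4],[0,0,0]],
  [8,[0,0,5],[0,0,0]],
  [8,[0,0,5.5],[0,0,0]],
  [8,[0,0,5.5],[0,0,0]],
])

```text
time_s: 24.18
position: [0.5113, -0.2931, 0.0227]
eef_rot: [0.707, 0.707, 0.0, 0.0]
wrist_force: [-0.4, 0.3, 0.4]
grip_width: 0.0145
```

>>> move_arm([
  [16,[0,0,0],[0,0,0]],
  [30,[0,0,0],[0,0,0]],
  [40,[0,0,0],[0,0,0]],
  [40,[0,0,-8],[0,0,0]],
  [40,[0,0,-30],[0,0,0]],
])

```text
time_s: 24.8
position: [0.5107, -0.2928, 0.0526]
eef_rot: [0.707, 0.707, -0.0, -0.001]
wrist_force: [-0.4, 0.4, -0.8]
grip_width: 0.04
```

>>> move_arm([
  [40,[0,0,-50],[0,0,0]],
  [40,[50,-20,-90],[0,0,0]],
  [40,[105,-40,-110],[0,0,0]],
  [40,[160,-50,-120],[0,0,0]],
  [40,[215,-55,-120],[0,0,0]],
])

```text
time_s: 25.42
position: [0.4559, -0.0765, 0.1743]
eef_rot: [0.707, 0.707, 0.001, 0.001]
wrist_force: [1.2, 0.9, -0.6]
grip_width: 0.0404
```

>>> move_arm([
  [40,[50,0,0],[0,0,0]],
  [40,[100,0,0],[0,0,0]],
  [40,[130,0,0],[0,0,0]],
  [40,[130,0,0],[0,0,0]],
  [40,[130,0,0],[0,0,0]],
])

```text
time_s: 26.05
position: [0.4561, 0.0511, 0.1729]
eef_rot: [0.707, 0.707, 0.0, 0.0]
wrist_force: [-0.5, -1.0, -0.4]
grip_width: 0.0398
```

```bash
python3 - <<'E'
from m import *
s=robot.state();print(s["time_s"],s["position"],s["wrist_force"])
a,d=robot.grab_frame("top");b,ds=robot.grab_frame("scene")
bl=lambda c,h:h[...,2]<60
for n,im,r in(("scene",b,(334,190,355,207)),("top",a,(338,178,362,202)),("scene",b,(346,235,370,255)),("top",a,(412,218,442,240))):
    try: uv,ax=comp(im,r,bl);print(n,"knob",uv.round(1),ax.round(1),cast(n,uv,.0555).round(4))
    except Exception: print(n,"none")
k=cv2.resize(b[180:300,310:410],None,fx=4,fy=4,interpolation=cv2.INTER_CUBIC);k2=cv2.resize(a[170:290,360:460],None,fx=4,fy=4,interpolation=cv2.INTER_CUBIC)
cv2.imwrite("pics/g13.png",np.hstack([k,k2]))
E
```

```text
26.05 [0.45605783 0.05114492 0.17293786] [-0.47301804 -0.96758929 -0.42556143]
scene knob [344.8 203.1] [5.  7.1] [[ 0.5963 -0.1163  0.0555]]
top knob [350.3 190.9] [5.8 6.8] [[ 0.5972 -0.1135  0.0555]]
scene knob [358.9 251.3] [6.3 7.7] [[ 0.5097 -0.2942  0.0555]]
top knob [429.6 230.5] [6.7 7. ] [[ 0.5101 -0.2923  0.0555]]
```

View pics/g13.png

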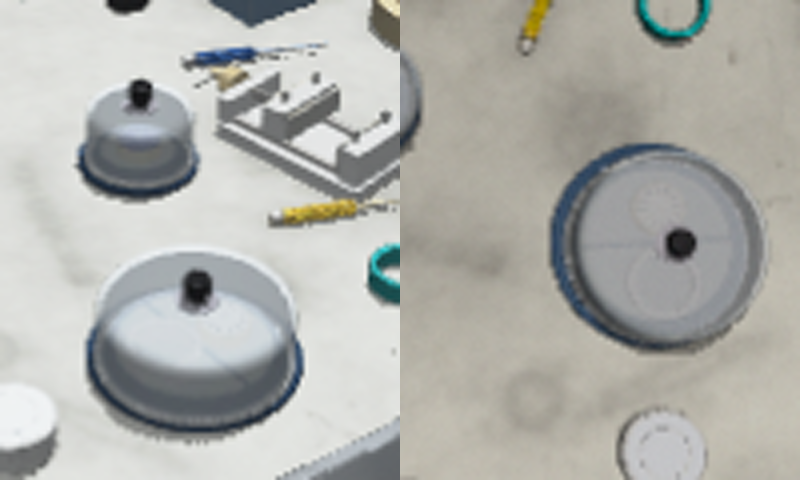

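```bash
python3 -c "
from cell import robot
print(robot.close_job())"
```

```text
the job is handed in; nothing more can be done
None
```

The job is done and handed in at about 26 s of the 106 s. The white-dial movement is in the free half of the large tray beside its ring. The blue-dial one is in the middle of the small tray. Both lie dial up, and each tray is closed with its cover.

**Final checks:**
- **Covers:** in both views they sit flat on their flanges. The large knob is within about 3 mm of its tray's centre. The small knob is within about 1 mm by the top view and 3.5 mm by the scene view. Both tool heights at release put the foot on the flange, and I felt no push-back lowering either.
- **Movements and ring:** the blue one measured about 2–3 mm off its tray centre before covering. Through the large cover, the white one and the ring are each visible in their own half.
- **Objects to leave:** I never touched the bare movement, the loupe or the parts tin, and they looked unmoved in the pictures. I did not re-measure their positions.

**What disagreed:**
- **Tool height:** the fingertips stood about 38 mm higher than the reported TCP and the stated 11 mm tip distance imply. I worked from the camera depth instead; the contact forces when I set the movements down agreed with it.
- **Cameras:** the two views differed by 2–5 mm in y on some things, including the large tray. I therefore placed that cover by comparing it with the tray in the same picture.
- **Grip widths:** they read about 1–1.5 mm below the true diameters, probably because the finger pads give a little.

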